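# Mix a jar of glaze on the sloping jar mixer

### The arm

A 7-joint arm with a two-finger parallel gripper is mounted at the origin on the work surface. World frame = base frame: x ahead of the robot, y to its left, z up, the work surface at z = 0. Lengths are in mm, angles in degrees, forces in N, time in s.
With the tool pointing down it reaches from about 400 to 850 mm from the base axis. Payload 4.4 kg.
Tool frame: the origin (TCP) lies at the very end of the fingers, on their centre line; the grasp point (between the pads) lies 19 mm behind it; z points along the fingers, x is the direction in which the jaws open and shut, and the axes are right-handed (so a half turn about z gives the same grasp; the last joint's range is limited). The gripper opens to 94 mm and grips with 3 to 60 N. Pads are 16 mm wide; open, the fingers measure 119 mm over their backs; the gripper's body (75 mm by 177 mm) begins 78 mm behind the grasp point.
Start: joints at [72.09, 36.005, 2.206, 86.941, -1.547, 57.084, -1.146], TCP at [158.825, -630.312, 205.478] pointing down, gripper open.
Joint ranges: [-175.42, 175.42], [-21.48, 121.26], [-71.46, 75.88], [10.55, 141.38], [-63.04, 243.04], [13.31, 113.54], [-168.57, 168.57]. Speed limits (degrees/s): [147.25, 147.25, 180, 180, 180, 180, 180].

### API

Orientations are given as a 3x3 rotation matrix whose columns are the frame's x, y, z axes.
In Python, from workcell import robot gives the robot as it stands.
- The arm moves only by the shell command python3 -m jog 'ROWS'. ROWS is a JSON object of lists of equal length, an entry for each row: "delta_pos": the shift along the tool's x, y, z in cm, a list of three; "dr": the turn, a rotation vector about the tool's x, y, z in rad, a list of three; "gripper": the gripper command: -1 is shut, 1 is fully open, values between are in proportion. A call has 1 to 10 rows; each row shifts and turns the commanded pose from where the row before left it, along the tool's axes as they then stand; what a row does not reach is not made up. A row lasts 1/10 s, in which the tool goes at most 50 mm and 8.59 degrees, less where a joint would pass 70% of its speed; a pose out of reach is approached as far as the arm can. A call is refused whole if a number of a shift passes 5 or a number of a turn 0.15, either way. A call with a gripper value outside its range is refused whole. The fingers move at their own pace and stop on an object; the grip force is fixed at half the most. Time passes only in rows, so rows that do not move let the fingers close. It gives the time, the measured TCP pose, the force and the opening at its end, in the units of the state.
- robot.state(): the state, without advancing time (a new reading comes with each control period).
- robot.grab_frame(name): name is "scene" or "side" or "wrist"; returns (picture, depth): 384x512x3 uint8, blue, green, red; 384x512 float32, mm along the optical axis (not along the pixel's ray), 0 where there is no reading.
- robot.camera_model(name): a dict with "fovy" (degrees; the focal length in pixels is half the picture's height over the tangent of half this angle, whatever the lens; pixels are square), "cx", "cy" (the principal point, pixels), "distortion" ([k1, k2, p1, p2, k3] as OpenCV has them; the pictures are not rectified), "R" (3x3) and "t" (3): a world point X has camera coordinates R X + t. Camera axes: x right, y down, z forward; pixel columns grow to the right and rows downward; lengths in mm; the calibration is good to about 2 mm. A picture is of the moment at which its call begins: read the wrist's pose just before it. camera_model takes no time and is no camera call; for the wrist camera it gives the pose at the moment of the call.
- robot.sign_off(): hands the job in, once; it reports no verdict.
The state is a dict: "t": time; "joints": joint angles; "qd": joint speeds; "joint_torque": joint torques, N m; "tool_pos": TCP position; "tcp_rot": TCP orientation; "ft_force": force on the tool from outside, world axes, zero at the start; "wrist_torque": the same for the moment, N m; "finger_gap": finger opening in mm.
Only numpy, scipy, OpenCV 4.12 (cv2) and the standard library are available. Lean on these libraries where they do the work, as an engineer would, in place of code of your own. Each camera call takes 0.05 s, during which the arm holds its last target.

### The job

Take the straight-sided glaze jar with the wide flat lid (the tall one: not the squat jar, not the narrow-necked bottle), press it foot first and square onto the jar mixer's sloping sprung pad until the pad is fully down, and keep it fully down for two seconds without ramming it. Then stand the jar upright in the middle of the square white bat on the banding wheel and let go. Leave everything else where it stands.

Things in the scene. Friction and masses are not known exactly. Their poses are not given: they have to be found in the camera images.
- jar_center (a point): The jar to be mixed: loose, upright at the start, round, white plastic with a black flat lid. 120 mm high; body 58 mm in diameter from the foot to 98 mm up, lid 63 mm in diameter above that. The point is on its axis half-way up (60 mm above the foot); z points to the lid. 0.28 to 0.46 kg, balanced about this point: gripped far from it, it may swing in the fingers.
- mixer: The jar mixer, a fixed white and grey wedge-shaped machine 240 mm deep, 170 mm wide, 125 mm high at the back. Origin on the table under it; its front, to its -x, has the sloping face with collar and pad. The pad: a round black rubber dish, 92 mm across, flat face 84 mm in diameter inside a rim 5 mm high; its axis is the collar's z axis.
- neck: Fixed round collar (94 mm across) on the mixer's sloping face. Origin: centre of its outer face, 105 mm above the table. z points out along the pad's axis, 27 degrees from vertical, leaning to the mixer's front; y is level. The pad's head is set by hand, its height not reported: the released pad's face lies 50 to 75 mm from the origin along z, different each time: feel for it. The head itself does not give.
- pad (a joint): How far the sprung pad is pressed in along its axis, in m: 0 released, 0.018 fully down on a hard stop. The spring pushes back with about 4 N at first and 12 N at the end; beyond that the force rises steeply. The machine counts the pad as fully down from 0.0155. It springs back when released.
- bat (a point): Centre of the top face of the square white ceramic bat (170 x 170 mm, level, fixed) on the dark banding wheel; 70 mm above the table, z up.
- squat_center (a point): Bystander: squat white jar, black lid, 72 mm in diameter, 72 mm high; point half-way up.
- bottle_center (a point): Bystander: white bottle with a narrow neck and pointed black cap, 60 mm in diameter, 145 mm high; point half-way up.
- mug: Bystander: white mug, 80 mm in diameter, 85 mm high, handle to its +y; origin under its centre.
- bowl: Bystander: terracotta bowl, 150 mm in diameter, 60 mm high; origin under its centre.
- brush: Bystander: brush lying on the table, 200 mm long along its x.
- beaker: Bystander: blue cup, 74 mm in diameter, 95 mm high; origin under its centre.

How it is judged (in metres and radians):
On the way:
1. the jar, foot down and square to the pad (within 7 degrees), holds the pad fully down (15.5 mm or more) for 1.5 s (value of joint pad above 0.0155 m and contact force between jar and neck above 4 N and angle between the z axis of jar_center and the z axis of neck, either way round below 0.13 rad and angle between jar_center's own z axis and vertical below 1 rad), for 1.5 s.
At the end, for the whole second after the job is handed in: The jar stands upright (within 6 degrees) and at rest on the square bat, its axis within 40 mm of the bat's centre, released; the pad has sprung back (under 4 mm); no bystander moved by more than 30 mm (horizontal distance between jar_center and bat below 0.04 m and z of jar_center in the frame of bat between 0.055 and 0.065 m and angle between jar_center's own z axis and vertical below 0.105 rad and linear speed of jar below 0.02 m/s and value of joint pad below 0.004 m and distance of each of squat_center, bottle_center, mug, bowl, brush, beaker from where it was at the start of the episode below 0.03 m); the robot touches nothing.
It fails at once if the jar is rammed against the mixer with more than 60 N (contact force between jar and neck above 60 N).
It fails at once if a bystander is pushed more than 40 mm from its place (distance of any of squat_center, bottle_center, mug, bowl, brush, beaker from where it was at the start of the episode above 0.04 m).
It also fails if it takes over 67 s, if anything falls off the work surface, if the arm or the gripper's body presses on something with over 40 N, if the wrist force passes 120 N, or if a joint passes its speed limit or range.

## Working session

There is one attempt and no reset: what is moved stays moved. The work goes in short steps, Python scripts to look and compute and a shell command to move; the robot and the scene stay as the last step left them, time stands still between calls to the robot, and variables do not carry over. Pictures are saved under pics/ and viewed, and the job is handed in when it is done.

```bash
ls; mkdir -p pics
python3 - <<'E'
from workcell import robot
import cv2,numpy as np
s=robot.state();print(s)
for n in("scene","side","wrist"):
    m=robot.camera_model(n);print(n,m)
    im,d=robot.grab_frame(n);cv2.imwrite(f"pics/{n}0.png",im);np.savez(f"pics/{n}0.npz",im=im,d=d,**{k:np.array(v) for k,v in m.items()})
E
```

```text
pics
{'t': 0.0, 'joints': array([72.0892705 , 36.05689433,  2.20244669, 86.99629524, -1.54497047,
       57.08258753, -1.14714461]), 'qd': array([-0.01106858, -0.06491883, -0.04755641,  0.01110742,  0.01128858,
       -0.06138773,  0.02813828]), 'joint_torque': array([-3.13571772e-04, -5.49723744e+01,  1.14349958e+00, -1.86634147e+01,
       -5.21041383e-02,  2.36427120e-02,  1.72726850e-04]), 'tool_pos': array([ 158.65292541, -629.65508102,  204.57530745]), 'tcp_rot': array([[ 2.44302135e-01, -9.69699033e-01, -5.01669337e-04],
       [-9.69697396e-01, -2.44302645e-01,  1.78260498e-03],
       [-1.85114947e-03,  5.09732468e-05, -9.99998285e-01]]), 'ft_force': array([-1.2419462 ,  0.12665924, -0.72237687]), 'wrist_torque': array([ 0.0185254 , -0.01798885, -0.0043032 ]), 'finger_gap': 93.54865814894436}
scene {'fovy': 43.90566764271464, 'cx': 251.35463106978833, 'cy': 193.2060587482268, 'distortion': array([-0.02223081,  0.        ,  0.        ,  0.        ,  0.        ]), 'R': array([[-0.85287169,  0.52178143,  0.01881531],
       [ 0.40155405,  0.67853568, -0.61509647],
       [-0.33
[... 197 characters left out ...]
ray([-0.18372669,  0.        ,  0.        ,  0.        ,  0.        ]), 'R': array([[-0.99825249, -0.05860713,  0.00756159],
       [-0.04643124,  0.69875907, -0.71384865],
       [ 0.03655289, -0.71295229, -0.70025918]]), 't': array([ 524.37834073,   99.37605967, 1477.24604649])}
wrist {'fovy': 64.99123927625743, 'cx': 254.1087614612594, 'cy': 191.25682194123672, 'distortion': array([-0.01648876,  0.        ,  0.        ,  0.        ,  0.        ]), 'R': array([[ 2.45161911e-01, -9.69481826e-01, -7.91924923e-04],
       [-9.38979083e-01, -2.37651531e-01,  2.48676559e-01],
       [-2.41275607e-01, -6.02224196e-02, -9.68586259e-01]]), 't': array([-648.71163336,  -27.17916825,  391.64977083])}
```

View pics/scene0.png

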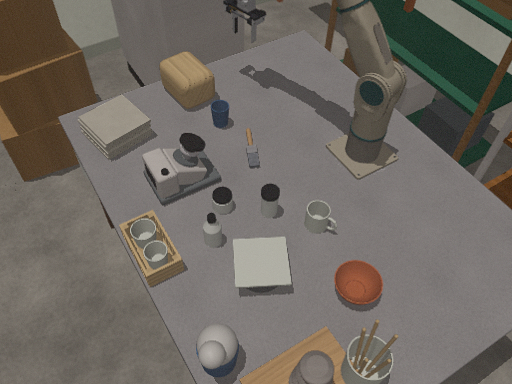

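View pics/side0.png

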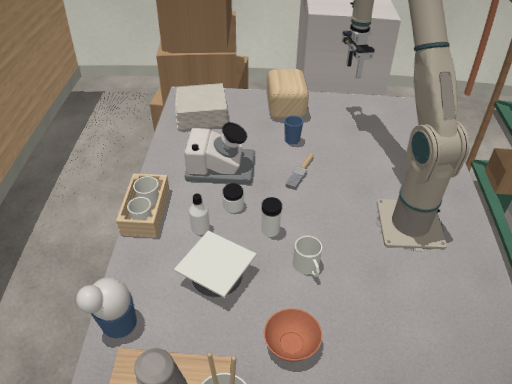

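View pics/wrist0.png

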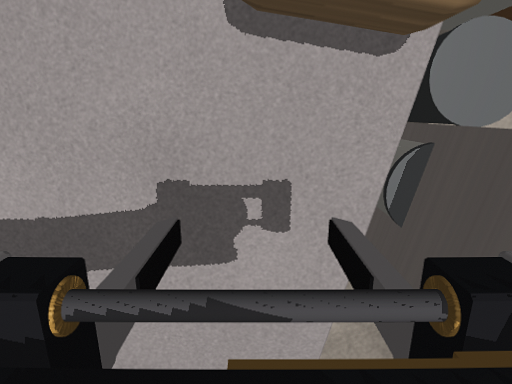

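The tall jar is at scene (269,200) and side (271,218). The squat jar is at scene (222,200), the bottle at (213,232), the mixer at (180,170) with its black pad at (192,143), and the bat at (262,262). Next I'll measure them.

```bash
cat > h.py <<'E'
import numpy as np,cv2
def load(n):
    z=np.load(f"pics/{n}.npz");return z['im'],z['d'],z
def cloud(n):
    im,d,z=load(n)
    H,W=d.shape;f=H/2/np.tan(np.radians(float(z['fovy'])/2))
    K=np.array([[f,0,float(z['cx'])],[0,f,float(z['cy'])],[0,0,1]])
    u,v=np.meshgrid(np.arange(W),np.arange(H))
    p=cv2.undistortPoints(np.stack([u,v],-1).reshape(-1,1,2).astype(np.float64),K,z['distortion']).reshape(H,W,2)
    c=np.dstack([p*d[...,None],d]).reshape(-1,3)
    w=(c-z['t'])@z['R']
    w[d.ravel()==0]=np.nan
    return im,w.reshape(H,W,3),p,z
def ray(p,z,uv,h):
    f=384/2/np.tan(np.radians(float(z['fovy'])/2))
    K=np.array([[f,0,float(z['cx'])],[0,f,float(z['cy'])],[0,0,1]])
    q=cv2.undistortPoints(np.array([[uv]],float),K,z['distortion'])[0,0]
    R=z['R'];o=-R.T@z['t'];dd=R.T@np.array([q[0],q[1],1])
    return o+dd*(h-o[2])/dd[2]
E
python3 - <<'E'
from h import *
np.set_printoptions(precision=1,suppress=True)
for n,boxes in (("scene0",dict(jar=(255,180,285,220),squat=(210,184,236,216),bottle=(200,208,226,250),mug=(300,198,340,236),beaker=(208,96,232,130),bowl=(330,258,386,310),brush=(240,125,262,168))),("side0",dict(jar=(258,196,284,240),squat=(218,182,246,214),bottle=(186,192,212,238),mug=(290,236,324,280),beaker=(282,114,304,146)))):
    im,w,p,z=cloud(n)
    hsv=cv2.cvtColor(im,cv2.COLOR_BGR2HSV)
    g=w[np.isfinite(w[...,0])]; 
    for k,(a,b,c,d) in boxes.items():
        W=w[b:d,a:c].reshape(-1,3);h=W[:,2]
        ok=h>12;Z=W[ok]
        zt=np.nanpercentile(Z[:,2],97);T=Z[Z[:,2]>zt-5]
        print(n,k,"n",ok.sum(),"ztop",zt,"top mid",(T.min(0)+T.max(0))/2,"ext",np.ptp(T,0)[:2],"all min/max",Z.min(0),Z.max(0))
        if k in('jar','squat'):
            V=im[b:d,a:c].max(2)
            m=(V<70).astype(np.uint8)
            N,l,st,ce=cv2.connectedComponentsWithStats(m)
            i=1+np.argmax(st[1:,4]);print("   black",st[i],ce[i]+[a,b])
    # bat
    m=(np.abs(w[...,2]-70)<6)&(hsv[...,1]<40)&(hsv[...,2]>150)
    N,l,st,ce=cv2.connectedComponentsWithStats(m.astype(np.uint8));i=1+np.argmax(st[1:,4])
    cs,_=cv2.findContours((l==i).astype(np.uint8),0,2);r=cv2.minAreaRect(w[l==i][:,:2].astype(np.float32));print(n,"bat",r,np.median(w[l==i],0))
    # mixer
    a,b,c,d=(140,125,222,205) if n=="scene0" else (180,118,262,185)
    q=w[b:d,a:c];V=im[b:d,a:c].max(2)
    m=((V<60)&(q[...,2]>125)).astype(np.uint8)
    N,l,st,ce=cv2.connectedComponentsWithStats(m);i=1+np.argmax(st[1:,4]);P=q[l==i];print("pad blob",st[i],ce[i]+[a,b],np.median(P,0),P.min(0),P.max(0))
    for lo,hi in((10,35),(35,100),(100,130)):
      M=q[(q[...,2]>lo)&(q[...,2]<hi)];print("mixer",lo,hi,cv2.minAreaRect(M[:,:2].astype(np.float32)))
    x0=cv2.resize(im[b-10:d+10,a-10:c+10],None,fx=6,fy=6,interpolation=cv2.INTER_CUBIC);cv2.imwrite(f"pics/mix_{n}.png",x0)
E
```

```text
scene0 jar n 525 ztop 124.11457212221652 top mid [468.   58.5 123.8] ext [58.8 64.7] all min/max [431.2  26.2  12.1] [498.6  90.9 128.4]
   black [  6   4  19  17 266] [269.8 192.1]
scene0 squat n 471 ztop 80.60461338019005 top mid [629.   -2.6 113.5] ext [129.4 136.8] all min/max [560.8 -78.1  12.6] [693.8  65.8 151.3]
   black [  3   3  19  17 271] [221.9 195. ]
scene0 bottle n 542 ztop 145.79104010245837 top mid [693.1  63.5 146.1] ext [25.6 26.4] all min/max [602.2 -42.1  12.1] [721.7  95.1 151.3]
scene0 mug n 669 ztop 85.66148944655635 top mid [356.4 184.7  86.5] ext [82.  80.7] all min/max [313.3 143.2  12. ] [398.  255.   92.2]
scene0 beaker n 423 ztop 95.64416808143459 top mid [ 395.8 -417.5   95.9] ext [72.5 78.2] all min/max [ 350.4 -561.4   12. ] [ 432.  -378.4  100.9]
scene0 bowl n 1254 ztop 62.246659082907016 top mid [397.2 451.6  62.9] ext [149.3 145.2] all min/max [322.5 377.9  12.1] [471.8 524.2  68.6]
scene0 brush n 276 ztop 24.488955240110393 top mid [ 371.3 -226.1   23.4] ext [ 92.3 181.8] all min/max [ 319.9 -321.1   12. ] [ 420.9 -131.3   27.4]
scene0 bat ((617.6
[... 1244 characters left out ...]
5974906 top mid [ 397.1 -419.8   95.5] ext [69.4 75.2] all min/max [ 349.  -563.3   12.3] [ 437.6 -378.4  100.5]
side0 bat ((618.7811279296875, 242.9760284423828), (174.86380004882812, 172.92214965820312), 62.766319274902344) [617.4 249.6  69.5]
pad blob [ 43   5  24  21 364] [234. 133.] [ 605.4 -228.8  164.6] [ 564.3 -281.   131.8] [ 643.6 -189.   191.5]
mixer 10 35 ((677.6832885742188, -314.89404296875), (266.6253356933594, 386.9927062988281), 13.446884155273438)
mixer 35 100 ((681.7131958007812, -280.1511535644531), (231.79324340820312, 449.0538635253906), 14.385445594787598)
mixer 100 130 ((680.212158203125, -234.10113525390625), (158.72235107421875, 185.9874267578125), 89.3218002319336)
```

View pics/mix_scene0.png

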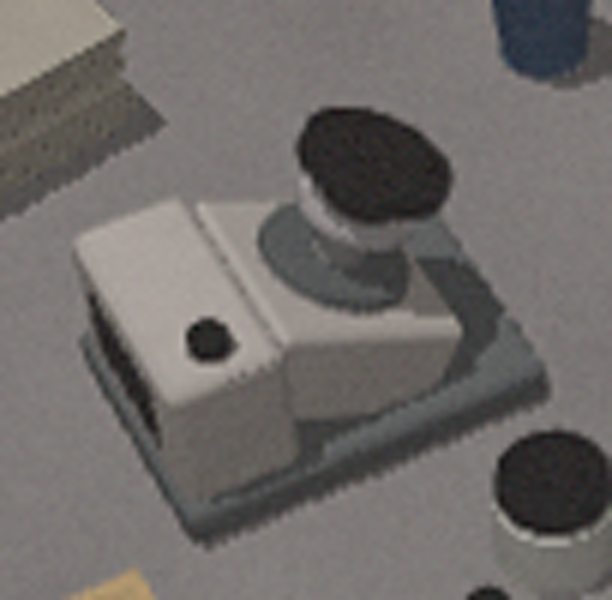

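View pics/mix_side0.png

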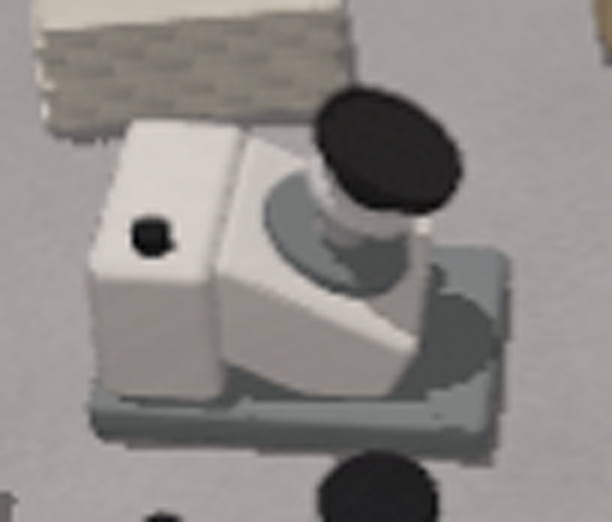

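Run:
```python
from h import *
np.set_printoptions(precision=3,suppress=True)
for n in("scene0","side0"):
    im,w,p,z=cloud(n)
    box=(w[...,0]>520)&(w[...,0]<800)&(w[...,1]>-360)&(w[...,1]<-110)
    # pad plane
    m=box&(w[...,2]>128)&(im.max(2)<60)
    P=w[m]
    c=np.median(P,0)
    Q=P
    for _ in range(8):
        c=Q.mean(0);u,s,vt=np.linalg.svd(Q-c);nrm=vt[2]*np.sign(vt[2][2]);r=(P-c)@nrm;Q=P[np.abs(r)<4]
    print(n,"pad plane c",c,"n",nrm,"tilt",np.degrees(np.arccos(nrm[2])),"yaw(front dir)",np.degrees(np.arctan2(nrm[1],nrm[0])),"inl",len(Q),len(P))
    e1=np.cross(nrm,[0,0,1]);e1/=np.linalg.norm(e1);e2=np.cross(nrm,e1)
    xy=np.stack([(Q-c)@e1,(Q-c)@e2],1).astype(np.float32)
    (cx,cy),rr=cv2.minEnclosingCircle(xy);print(" circle ctr",c+cx*e1+cy*e2,rr, cv2.fitEllipse(cv2.convexHull(xy)))
    hist=np.histogram(w[box][:,2],bins=np.arange(-5,200,5));print(hist[0])
    for lo,hi in((12,32),(118,132)):
        mm=(box&(w[...,2]>lo)&(w[...,2]<hi)&(im.max(2)>60))
        N,l,st,ce=cv2.connectedComponentsWithStats(mm.astype(np.uint8));i=1+np.argmax(st[1:,4])
        A=w[l==i];print(lo,hi,cv2.minAreaRect(A[:,:2].astype(np.float32)),np.median(A[:,2]),len(A), 'blk' )
```

```text
scene0 pad plane c [ 604.709 -235.662  165.703] n [-0.434  0.023  0.901] tilt 25.74406638428274 yaw(front dir) 176.9417200697983 inl 283 391
 circle ctr [ 605.597 -235.192  166.118] 50.16497039794922 ((1.0434200763702393, 0.22437530755996704), (88.2590103149414, 98.26919555664062), 56.00715255737305)
[539 433  93  70  59 145 329 215  45  49  43  46  64  51  71  73  68  68
  78  71  78  99 101 133 254 445 224  39  37  32  63  57  49  64  43  45
  46  27  14   2]
12 32 ((659.21044921875, -232.15951538085938), (171.1046600341797, 241.0526580810547), 88.83869934082031) 27.196150674101457 599 blk
118 132 ((716.1557006835938, -235.02435302734375), (152.8342742919922, 114.64086151123047), 88.15113830566406) 123.4158867616901 780 blk
side0 pad plane c [ 603.627 -234.235  164.709] n [-0.446  0.005  0.895] tilt 26.492340861147728 yaw(front dir) 179.3659254583607 inl 301 394
 circle ctr [ 602.866 -234.368  164.33 ] 46.753108978271484 ((0.35297679901123047, -0.038701772689819336), (88.30110168457031, 92.37129211425781), 80.17133331298828)
[476 357  55  74  72 147 425 209  53  31  59  47  59  60 106  87  85  54
  81  93  82  78  96 120 174 369 224  29  37  23  49  50  63  57  66  47
  51  21  12   2]
12 32 ((658.5986328125, -232.71817016601562), (177.24652099609375, 235.21978759765625), 89.09410095214844) 27.051086852080715 816 blk
118 132 ((714.0560913085938, -235.89913940429688), (155.7299041748047, 114.2145004272461), 88.52806854248047) 123.38251669052394 646 blk
```

```bash
python3 -m jog '{"delta_pos":[[0,0,-1],[0,0,-1],[0,0,-1],[0,0,-1],[0,0,-1],[0,0,-1],[0,0,-1],[0,0,-1],[0,0,-1],[0,0,0]],"dr":[[0,0,-0.145],[0,0,-0.145],[0,0,-0.145],[0,0,-0.145],[0,0,-0.145],[0,0,-0.145],[0,0,-0.145],[0,0,-0.145],[0,0,-0.145],[0,0,0]],"gripper":[1,1,1,1,1,1,1,1,1,1]}'
```

```text
t: 1.15
tool_pos: [158.9, -630.9, 296.5]
tcp_rot: [[1.0, -0.019, 0.001], [-0.019, -1.0, -0.002], [0.001, 0.002, -1.0]]
ft_force: [-0.1, 0.1, 0.3]
finger_gap: 94.1
```

```bash
python3 -m jog '{"delta_pos":[[2.9,-2.8,0],[2.9,-2.8,0],[2.9,-2.8,0],[2.9,-2.8,0],[2.9,-2.8,0],[2.9,-2.8,0],[2.9,-2.8,0],[2.9,-2.8,0],[2.9,-2.8,0],[2.9,-2.8,0]],"dr":[[0,0,0],[0,0,0],[0,0,0],[0,0,0],[0,0,0],[0,0,0],[0,0,0],[0,0,0],[0,0,0],[0,0,0]],"gripper":[1,1,1,1,1,1,1,1,1,1]}'
```

```text
t: 2.15
tool_pos: [454.7, -354.5, 294.8]
tcp_rot: [[1.0, -0.023, -0.001], [-0.023, -1.0, 0.0], [-0.001, -0.0, -1.0]]
ft_force: [-0.1, -0.4, 0.0]
finger_gap: 94.1
```

```bash
python3 -m jog '{"delta_pos":[[0.2,-4,0],[0.2,-4,0],[0.2,-4,0],[0.2,-4,0],[0.2,-4,0],[0.2,-4,0],[0.2,-4,0],[0.2,-4,0],[0.2,-3.5,0],[0.2,-3,0]],"dr":[[0,0,0],[0,0,0],[0,0,0],[0,0,0],[0,0,0],[0,0,0],[0,0,0],[0,0,0],[0,0,0],[0,0,0]],"gripper":[1,1,1,1,1,1,1,1,1,1]}'
python3 - <<'E'
from workcell import robot
import cv2,numpy as np
n="wrist";print(robot.state()['joints'])
m=robot.camera_model(n)
im,d=robot.grab_frame(n);cv2.imwrite(f"pics/{n}1.png",im);np.savez(f"pics/{n}1.npz",im=im,d=d,**{k:np.array(v) for k,v in m.items()})
E
```

```text
t: 3.15
tool_pos: [480.9, 30.7, 295.0]
tcp_rot: [[1.0, -0.022, -0.001], [-0.022, -1.0, 0.0], [-0.001, -0.0, -1.0]]
ft_force: [-0.2, 0.6, -0.8]
finger_gap: 93.9
[ 15.11678962  18.12163524 -29.3557356  105.04725285  10.1609117
  59.46196704 -19.46404398]
```

View pics/wrist1.png

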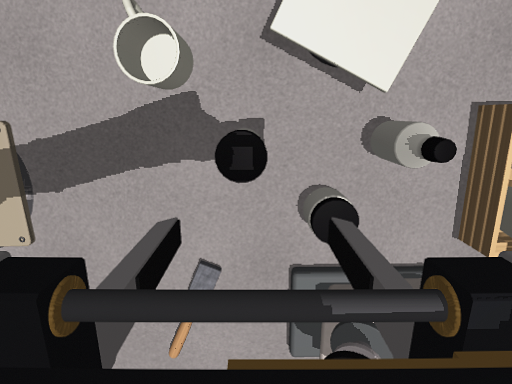

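The wrist picture shows the jar's lid at (241,156), clear of the squat jar (334,215) and the bottle (425,148).

Run:
```python
from h import *
im,w,p,z=cloud("wrist1")
m=(im.max(2)<50).astype(np.uint8); m[:120]=0;m[190:]=0;m[:,:205]=0;m[:,280:]=0
m=cv2.morphologyEx(m,cv2.MORPH_CLOSE,np.ones((25,25)))
N,l,st,ce=cv2.connectedComponentsWithStats(m);i=1+np.argmax(st[1:,4]);print(st[i],ce[i])
(c,r)=cv2.minEnclosingCircle(np.argwhere(l==i)[:,::-1].astype(np.float32));print(c,r)
print(ray(p,z,c,120),ray(p,z,(c[0]+r,c[1]),120)-ray(p,z,c,120)); print(np.nanmedian(w[l==i],0))
```

```text
[ 215  130   52   52 2153] [240.71946122 155.61820715]
(240.9021759033203, 155.6478271484375) 26.362844467163086
[465.25103734  55.56588559 120.        ] [31.20414437 -0.65325531  0.        ]
[465.14955378  55.8158359  121.7583414 ]
```

```bash
python3 -m jog '{"delta_pos":[[-0.5,-0.9,2],[-0.5,-0.9,2],[-0.5,-0.8,2],[0,0,2],[0,0,2],[0,0,2],[0,0,1.5],[0,0,0.5],[0,0,0],[0,0,0]],"dr":[[0,0,0],[0,0,0],[0,0,0],[0,0,0],[0,0,0],[0,0,0],[0,0,0],[0,0,0],[0,0,0],[0,0,0]],"gripper":[1,1,1,1,1,1,1,1,1,1]}'
```

```text
t: 4.2
tool_pos: [467.2, 55.0, 155.9]
tcp_rot: [[1.0, -0.02, 0.001], [-0.02, -1.0, 0.0], [0.001, -0.0, -1.0]]
ft_force: [0.1, 0.2, 0.7]
finger_gap: 93.8
```

```bash
python3 -m jog '{"delta_pos":[[0,-0.2,1.5],[0,0,1.5],[0,0,1.5],[0,0,1.5],[0,0,1.5],[0,0,1.5],[0,0,1.3],[0,0,0.7],[0,0,0.3],[0,0,0]],"dr":[[0,0,0],[0,0,0],[0,0,0],[0,0,0],[0,0,0],[0,0,0],[0,0,0],[0,0,0],[0,0,0],[0,0,0]],"gripper":[1,1,1,1,1,1,1,1,1,1]}'
```

```text
t: 5.2
tool_pos: [467.3, 57.0, 42.7]
tcp_rot: [[1.0, -0.019, 0.0], [-0.019, -1.0, 0.0], [0.0, -0.0, -1.0]]
ft_force: [-0.5, 0.3, 0.8]
finger_gap: 94.3
```

```bash
python3 -m jog '{"delta_pos":[[0,0,0],[0,0,0],[0,0,0],[0,0,0],[0,0,0],[0,0,0],[0,0,0],[0,0,0],[0,0,0],[0,0,0]],"dr":[[0,0,0],[0,0,0],[0,0,0],[0,0,0],[0,0,0],[0,0,0],[0,0,0],[0,0,0],[0,0,0],[0,0,0]],"gripper":[-1,-1,-1,-1,-1,-1,-1,-1,-1,-1]}'
```

```text
t: 6.2
tool_pos: [466.8, 56.9, 42.6]
tcp_rot: [[1.0, -0.019, -0.0], [-0.019, -1.0, -0.0], [-0.0, 0.0, -1.0]]
ft_force: [-2.1, -0.5, 5.7]
finger_gap: 61.9
```

```bash
python3 -m jog '{"delta_pos":[[0,0,0],[0,0,0],[0,0,0],[0,0,0]],"dr":[[0,0,0],[0,0,0],[0,0,0],[0,0,0]],"gripper":[-1,-1,-1,-1]}'
```

```text
t: 6.6
tool_pos: [466.8, 56.9, 42.6]
tcp_rot: [[1.0, -0.019, -0.0], [-0.019, -1.0, -0.0], [-0.0, 0.0, -1.0]]
ft_force: [-1.8, 0.7, 5.6]
finger_gap: 62.3
```

Run:
```python
from workcell import robot
import cv2,numpy as np
print(robot.state()['wrist_torque'])
for n in("scene","side"):
    m=robot.camera_model(n)
    im,d=robot.grab_frame(n);np.savez(f"pics/{n}2.npz",im=im,d=d,**{k:np.array(v) for k,v in m.items()})
    a,b=(225,130) if n=="scene" else (230,150)
    cv2.imwrite(f"pics/{n}2.png",cv2.resize(im[b:b+100,a:a+100],None,fx=6,fy=6,interpolation=cv2.INTER_CUBIC))
```

```text
[-0.06791364  0.30416202 -0.01767399]
```

View pics/scene2.png

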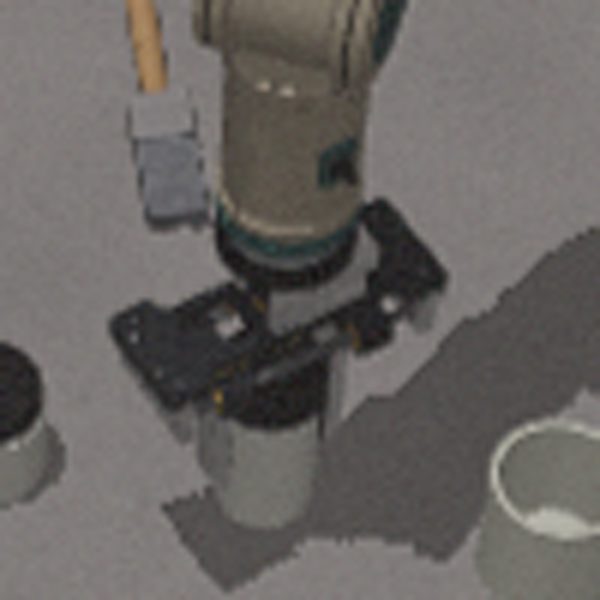

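View pics/side2.png

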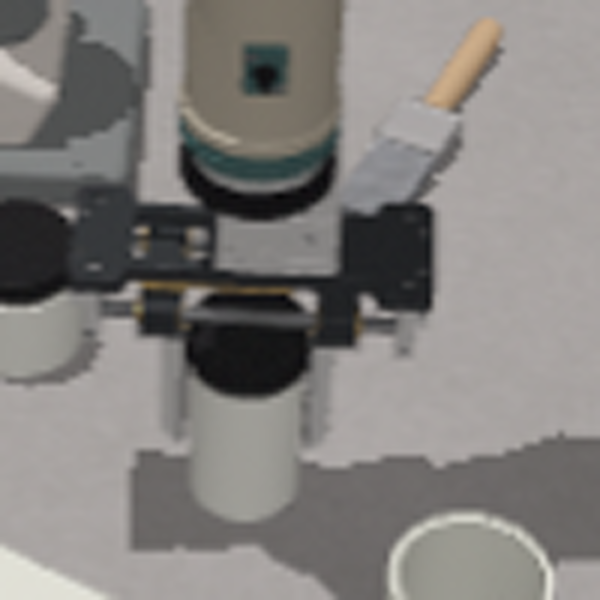

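The opening stopped at 62 mm instead of 58. The straight fingers are pinching the 63 mm lid with their upper parts, and the pads don't reach the body. In a vertical grasp the lid has to be held by the pads. With the jaws in the plane of the slope, gravity then has no moment about the jaw axis. So I'll open, rise until the pads are level with the lid (109 mm up), and grip again.

```bash
python3 -m jog '{"delta_pos":[[0,0,0],[0,0,0],[0,0,0],[0,0,0],[0,0,-0.7],[0,0,-1],[0,0,-1],[0,0,-1],[0,0,-0.8],[0,0,0]],"dr":[[0,0,0],[0,0,0],[0,0,0],[0,0,0],[0,0,0],[0,0,0],[0,0,0],[0,0,0],[0,0,0],[0,0,0]],"gripper":[1,1,1,1,1,1,1,1,1,1]}'
```

```text
t: 7.7
tool_pos: [467.9, 57.0, 88.9]
tcp_rot: [[1.0, -0.019, 0.003], [-0.019, -1.0, 0.0], [0.003, -0.0, -1.0]]
ft_force: [-1.1, -0.9, -0.1]
finger_gap: 93.9
```

```bash
python3 -m jog '{"delta_pos":[[0,0,0],[0,0,0],[0,0,0],[0,0,0],[0,0,0],[0,0,0],[0,0,0],[0,0,0],[0,0,0],[0,0,0]],"dr":[[0,0,0],[0,0,0],[0,0,0],[0,0,0],[0,0,0],[0,0,0],[0,0,0],[0,0,0],[0,0,0],[0,0,0]],"gripper":[-1,-1,-1,-1,-1,-1,-1,-1,-1,-1]}'
```

```text
t: 8.7
tool_pos: [467.0, 56.9, 87.4]
tcp_rot: [[1.0, -0.019, -0.0], [-0.019, -1.0, 0.0], [-0.0, -0.0, -1.0]]
ft_force: [0.2, 0.3, -3.9]
finger_gap: 62.3
```

```bash
python3 -m jog '{"delta_pos":[[0,0,-0.3],[0,0,-0.8],[0,0,-1.2],[0,0,-1.5],[0,0,-1.5],[0,0,-1.5],[0,0,-1.5],[0,0,-1.2],[0,0,-0.5],[0,0,0]],"dr":[[0,0,0],[0,0,0],[0,0,0],[0,0,0],[0,0,0],[0,0,0],[0,0,0],[0,0,0],[0,0,0],[0,0,0]],"gripper":[-1,-1,-1,-1,-1,-1,-1,-1,-1,-1]}';python3 - <<'E'
from workcell import robot
import cv2,numpy as np
print(robot.state()['ft_force'],robot.state()['wrist_torque'])
L=[]
for n in("scene","side"):
    m=robot.camera_model(n)
    im,d=robot.grab_frame(n);np.savez(f"pics/{n}3.npz",im=im,d=d,**{k:np.array(v) for k,v in m.items()})
    a,b=(225,120) if n=="scene" else (225,130)
    L.append(cv2.resize(im[b:b+100,a:a+80],None,fx=5,fy=5,interpolation=cv2.INTER_CUBIC))
cv2.imwrite(f"pics/both3.png",np.hstack(L))
E
```

```text
t: 9.7
tool_pos: [467.3, 56.9, 188.2]
tcp_rot: [[1.0, -0.019, 0.002], [-0.019, -1.0, 0.0], [0.002, -0.0, -1.0]]
ft_force: [0.3, -0.2, -4.1]
finger_gap: 62.0
[ 0.27636392 -0.23875618 -4.11754028] [-0.01620128 -0.12247229  0.02160621]
```

View pics/both3.png

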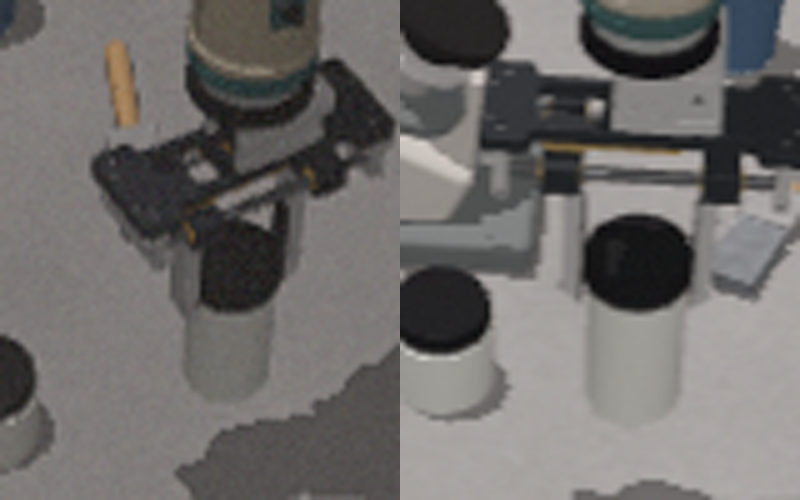

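The jar hangs straight from the lid, at about (620,330) in the right half of the picture, and weighs about 4 N. Now up and over to the mixer.

```bash
python3 -m jog '{"delta_pos":[[0.4,0.3,-0.8],[0.4,0.7,-1.4],[0.4,1.1,-1.4],[0.4,1.5,-1.4],[0.4,1.8,-1.4],[0.4,2,-1.4],[0.4,2,-1.4],[0.4,2,-1.2],[0.4,2,-0.8],[0.4,2,0]],"dr":[[0,0,0],[0,0,0],[0,0,0],[0,0,0],[0,0,0],[0,0,0],[0,0,0],[0,0,0],[0,0,0],[0,0,0]],"gripper":[-1,-1,-1,-1,-1,-1,-1,-1,-1,-1]}';python3 -m jog '{"delta_pos":[[0.4,2,0],[0.4,2,0],[0.4,2,0],[0.4,2,0],[0.5,1.8,0],[0.5,1.4,0],[0.5,1,0],[0.5,0.6,0],[0.4,0.4,0],[0.4,0.2,0]],"dr":[[0,0,0],[0,0,0],[0,0,0],[0,0,0],[0,0,0],[0,0,0],[0,0,0],[0,0,0],[0,0,0],[0,0,0]],"gripper":[-1,-1,-1,-1,-1,-1,-1,-1,-1,-1]}'
```

```text
t: 10.8
tool_pos: [504.8, -98.9, 300.6]
tcp_rot: [[1.0, -0.019, 0.002], [-0.019, -1.0, -0.0], [0.002, 0.0, -1.0]]
ft_force: [0.4, 0.3, -3.9]
finger_gap: 62.2
t: 11.8
tool_pos: [545.9, -232.2, 299.5]
tcp_rot: [[1.0, -0.018, -0.0], [-0.018, -1.0, 0.0], [-0.0, -0.0, -1.0]]
ft_force: [-0.9, 0.2, -2.4]
finger_gap: 62.2
```

```bash
python3 -m jog '{"delta_pos":[[0,0,0],[0,0,0],[0,0,0],[0,0,0],[0,0,0],[0,0,0],[0,0,0],[0,0,0],[0,0,0],[0,0,0]],"dr":[[0,0.03,0],[0,0.05,0],[0,0.06,0],[0,0.07,0],[0,0.07,0],[0,0.07,0],[0,0.06,0],[0,0.04,0],[0,0.02,0],[0,0,0]],"gripper":[-1,-1,-1,-1,-1,-1,-1,-1,-1,-1]}'
python3 - <<'E'
from workcell import robot
print(robot.state())
E
```

```text
t: 12.8
tool_pos: [544.1, -231.8, 298.9]
tcp_rot: [[0.892, -0.018, 0.451], [-0.017, -1.0, -0.008], [0.451, -0.001, -0.893]]
ft_force: [-0.2, 0.1, -3.1]
finger_gap: 62.2
{'t': 12.8, 'joints': array([ 54.83374998,  17.28172246, -34.84016758, 113.88937001,
        -0.28754132,  26.76277818,  22.56199268]), 'qd': array([-1.28984196,  0.44158651,  0.575381  , -1.94352604,  0.81686541,
        0.92313726, -1.18858003]), 'joint_torque': array([  0.35578463, -35.4810977 ,  -4.11860704, -20.48789978,
        -0.58449883,  -2.56278567,   0.11711232]), 'tool_pos': array([ 544.13219475, -231.79862098,  298.91437237]), 'tcp_rot': array([[ 8.92444325e-01, -1.84094615e-02,  4.50781787e-01],
       [-1.67322509e-02, -9.99830310e-01, -7.70602394e-03],
       [ 4.50847157e-01, -6.65396645e-04, -8.92600917e-01]]), 'ft_force': array([-0.15600678,  0.08253161, -3.12594351]), 'wrist_torque': array([-0.02479923,  0.82975095, -0.00197975]), 'finger_gap': 62.17464436810955}
```

Run:
```python
from workcell import robot
import cv2,numpy as np
L=[]
for n in("scene","side"):
    m=robot.camera_model(n)
    im,d=robot.grab_frame(n);np.savez(f"pics/{n}4.npz",im=im,d=d,**{k:np.array(v) for k,v in m.items()})
    a,b=(150,80) if n=="scene" else (190,60)
    L.append(cv2.resize(im[b:b+110,a:a+80],None,fx=5,fy=5,interpolation=cv2.INTER_CUBIC))
cv2.imwrite(f"pics/both4.png",np.hstack(L))
```

```text
(no output)
```

View pics/both4.png

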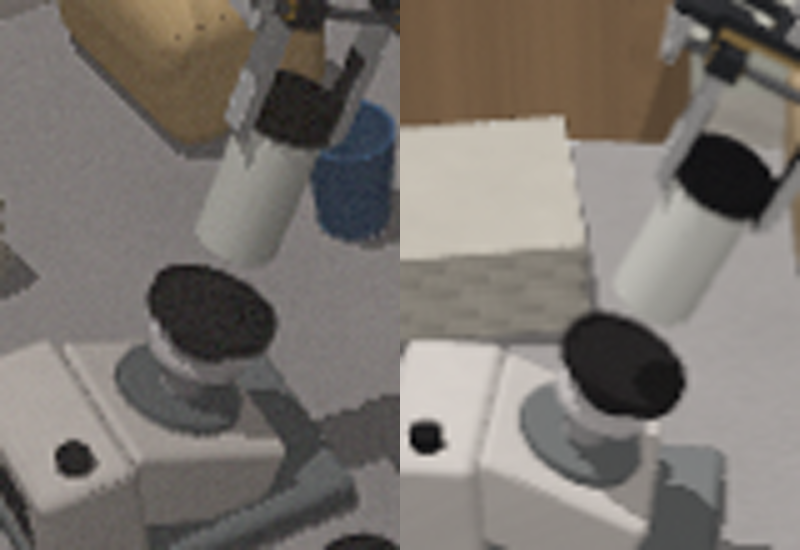

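Run:
```python
from h import *
from scipy.optimize import least_squares
np.set_printoptions(precision=3,suppress=True)
tcp=np.array([544.1,-231.8,298.9]);tz=np.array([.451,-.008,-.893]);n0=np.array([-.4539,.0095,.891])
for nm in("scene4","side4"):
    im,w,p,z=cloud(nm)
    v=w-tcp;s=v@tz;r=np.linalg.norm(v-s[...,None]*tz,axis=2)
    m=(s>30)&(s<90)&(r<45)&(im.min(2)>60)
    P=w[m]
    def f(q):
        a=tz+np.array([q[0],q[1],0]);a/=np.linalg.norm(a);c=tcp+np.array([q[2],q[3],0])+40*0
        d=P-c;d=d-(d@a)[:,None]*a;return np.linalg.norm(d,axis=1)-29
    o=least_squares(f,[0,0,0,0],loss='soft_l1',f_scale=2);q=o.x
    a=tz+np.array([q[0],q[1],0]);a/=np.linalg.norm(a)
    print(nm,len(P),"axis",a,"ang to pad axis",np.degrees(np.arccos(-a@n0)),"off at tcp",q[2:],"smax",np.percentile((P-tcp)@a,[90,99,100]))
```

```text
scene4 254 axis [ 0.447 -0.015 -0.894] ang to pad axis 0.5438992616440537 off at tcp [-0.502 -1.397] smax [80.005 86.143 86.669]
side4 238 axis [ 0.43   0.006 -0.903] ang to pad axis 1.7541468969312437 off at tcp [ 1.993 -4.383] smax [80.322 86.671 87.701]
```

The jar's axis agrees with the pad's to within 1–2° in both views. The foot is about 59 mm off the pad and needs a shift of about −7 mm along tool x.

```bash
python3 -m jog '{"delta_pos":[[-0.2,0,0.3],[-0.3,0,0.6],[-0.2,0,0.8],[0,0,0.8],[0,0,0.8],[0,0,0.6],[0,0,0.4],[0,0,0.2],[0,0,0],[0,0,0]],"dr":[[0,0,0],[0,0,0],[0,0,0],[0,0,0],[0,0,0],[0,0,0],[0,0,0],[0,0,0],[0,0,0],[0,0,0]],"gripper":[-1,-1,-1,-1,-1,-1,-1,-1,-1,-1]}'
python3 - <<'E'
from workcell import robot
import cv2,numpy as np
s=robot.state();print(s['ft_force'],s['tool_pos'])
L=[]
for n in("scene","side"):
    im,d=robot.grab_frame(n)
    a,b=(150,80) if n=="scene" else (190,60)
    L.append(cv2.resize(im[b:b+110,a:a+80],None,fx=5,fy=5,interpolation=cv2.INTER_CUBIC))
cv2.imwrite(f"pics/both5.png",np.hstack(L))
E
```

```text
t: 13.9
tool_pos: [559.7, -232.9, 256.4]
tcp_rot: [[0.891, -0.019, 0.453], [-0.017, -1.0, -0.009], [0.453, 0.0, -0.891]]
ft_force: [0.2, 0.4, -3.0]
finger_gap: 62.5
[ 0.19335045  0.37666714 -2.9926985 ] [ 559.69152266 -232.91780513  256.41142476]
```

View pics/both5.png

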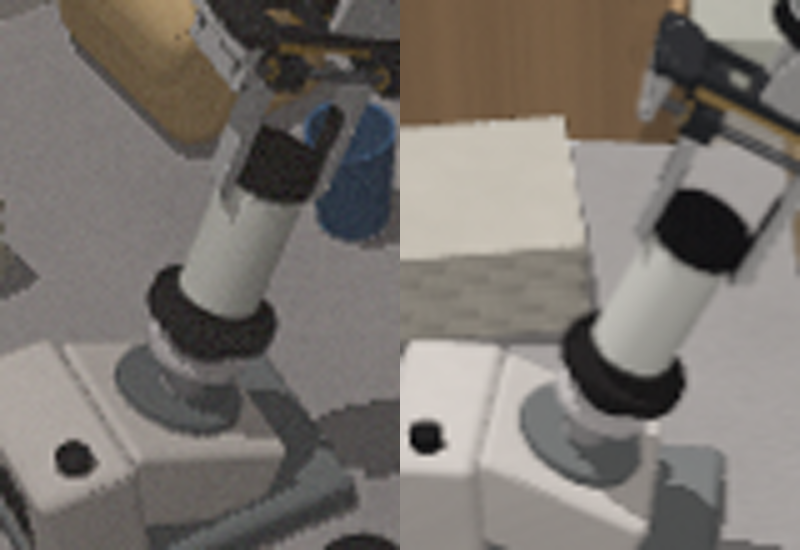

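The jar is centred over the dish, with about 14 mm left by estimate. Now I feel for contact.

```bash
python3 -m jog '{"delta_pos":[[0,0,0.1],[0,0,0.1],[0,0,0.1],[0,0,0.1],[0,0,0.1],[0,0,0.1],[0,0,0.1],[0,0,0.1],[0,0,0.1],[0,0,0.1]],"dr":[[0,0,0],[0,0,0],[0,0,0],[0,0,0],[0,0,0],[0,0,0],[0,0,0],[0,0,0],[0,0,0],[0,0,0]],"gripper":[-1,-1,-1,-1,-1,-1,-1,-1,-1,-1]}';python3 -m jog '{"delta_pos":[[0,0,0.1],[0,0,0.1],[0,0,0.1]],"dr":[[0,0,0],[0,0,0],[0,0,0]],"gripper":[-1,-1,-1]}'; python3 -m jog '{"delta_pos":[[0,0,0.1],[0,0,0.1],[0,0,0.1]],"dr":[[0,0,0],[0,0,0],[0,0,0]],"gripper":[-1,-1,-1]}'
```

```text
t: 15.0
tool_pos: [564.2, -232.9, 247.2]
tcp_rot: [[0.891, -0.019, 0.453], [-0.017, -1.0, -0.009], [0.453, -0.0, -0.892]]
ft_force: [0.4, 0.7, -4.0]
finger_gap: 62.3
t: 15.3
tool_pos: [565.5, -233.0, 244.5]
tcp_rot: [[0.891, -0.019, 0.453], [-0.017, -1.0, -0.009], [0.453, -0.0, -0.892]]
ft_force: [0.0, -0.8, -2.6]
finger_gap: 62.2
t: 15.6
tool_pos: [566.8, -233.1, 242.1]
tcp_rot: [[0.891, -0.019, 0.453], [-0.017, -1.0, -0.009], [0.453, 0.0, -0.892]]
ft_force: [-2.2, -0.2, 0.5]
finger_gap: 62.4
```

Contact, with about 4.4 N on the jar. Now pressing in.

```bash
python3 -m jog '{"delta_pos":[[0,0,0.1],[0,0,0.1],[0,0,0.1],[0,0,0.1],[0,0,0.1],[0,0,0]],"dr":[[0,0,0],[0,0,0],[0,0,0],[0,0,0],[0,0,0],[0,0,0]],"gripper":[-1,-1,-1,-1,-1,-1]}';python3 -m jog '{"delta_pos":[[0,0,0.1],[0,0,0.1],[0,0,0.1],[0,0,0.1],[0,0,0.1],[0,0,0]],"dr":[[0,0,0],[0,0,0],[0,0,0],[0,0,0],[0,0,0],[0,0,0]],"gripper":[-1,-1,-1,-1,-1,-1]}'
```

```text
t: 16.2
tool_pos: [569.1, -233.1, 237.5]
tcp_rot: [[0.891, -0.019, 0.453], [-0.017, -1.0, -0.009], [0.453, 0.0, -0.892]]
ft_force: [-3.1, 0.1, 2.8]
finger_gap: 62.0
t: 16.8
tool_pos: [571.4, -233.1, 233.0]
tcp_rot: [[0.891, -0.019, 0.453], [-0.017, -1.0, -0.009], [0.453, 0.0, -0.892]]
ft_force: [-3.8, 0.2, 4.3]
finger_gap: 62.3
```

```bash
python3 -m jog '{"delta_pos":[[0,0,0.1],[0,0,0.1],[0,0,0.1],[0,0,0.1],[0,0,0]],"dr":[[0,0,0],[0,0,0],[0,0,0],[0,0,0],[0,0,0]],"gripper":[-1,-1,-1,-1,-1]}';python3 -m jog '{"delta_pos":[[0,0,0.1],[0,0,0.1],[0,0,0]],"dr":[[0,0,0],[0,0,0],[0,0,0]],"gripper":[-1,-1,-1]}'
```

```text
t: 17.3
tool_pos: [573.2, -233.2, 229.6]
tcp_rot: [[0.891, -0.019, 0.453], [-0.017, -1.0, -0.009], [0.453, 0.0, -0.892]]
ft_force: [-5.6, -0.0, 4.7]
finger_gap: 62.2
t: 17.6
tool_pos: [574.0, -233.2, 227.9]
tcp_rot: [[0.891, -0.019, 0.453], [-0.017, -1.0, -0.009], [0.453, 0.0, -0.892]]
ft_force: [-6.1, 0.6, 6.2]
finger_gap: 61.9
```

```bash
python3 -m jog '{"delta_pos":[[0,0,0.1],[0,0,0]],"dr":[[0,0,0],[0,0,0]],"gripper":[-1,-1]}';python3 -m jog '{"delta_pos":[[0,0,0.1],[0,0,0]],"dr":[[0,0,0],[0,0,0]],"gripper":[-1,-1]}'
```

```text
t: 17.8
tool_pos: [574.2, -233.3, 227.5]
tcp_rot: [[0.891, -0.019, 0.453], [-0.017, -1.0, -0.009], [0.453, 0.001, -0.892]]
ft_force: [-10.0, 1.0, 9.1]
finger_gap: 62.1
t: 18.0
tool_pos: [574.3, -233.5, 227.3]
tcp_rot: [[0.891, -0.019, 0.453], [-0.017, -1.0, -0.01], [0.453, 0.002, -0.892]]
ft_force: [-15.5, 2.6, 18.2]
finger_gap: 62.1
```

That's the hard stop: about 26 N on the jar and the tool has stopped advancing. Hold here.

```bash
python3 -m jog '{"delta_pos":[[0,0,0],[0,0,0],[0,0,0],[0,0,0],[0,0,0],[0,0,0],[0,0,0],[0,0,0],[0,0,0],[0,0,0]],"dr":[[0,0,0],[0,0,0],[0,0,0],[0,0,0],[0,0,0],[0,0,0],[0,0,0],[0,0,0],[0,0,0],[0,0,0]],"gripper":[-1,-1,-1,-1,-1,-1,-1,-1,-1,-1]}';python3 -m jog '{"delta_pos":[[0,0,0],[0,0,0],[0,0,0],[0,0,0],[0,0,0],[0,0,0],[0,0,0],[0,0,0],[0,0,0],[0,0,0]],"dr":[[0,0,0],[0,0,0],[0,0,0],[0,0,0],[0,0,0],[0,0,0],[0,0,0],[0,0,0],[0,0,0],[0,0,0]],"gripper":[-1,-1,-1,-1,-1,-1,-1,-1,-1,-1]}'
python3 - <<'E'
from workcell import robot
import cv2,numpy as np
L=[]
for n in("scene","side"):
    m=robot.camera_model(n)
    im,d=robot.grab_frame(n);np.savez(f"pics/{n}6.npz",im=im,d=d,**{k:np.array(v) for k,v in m.items()})
    a,b=(150,80) if n=="scene" else (190,60)
    L.append(cv2.resize(im[b:b+110,a:a+80],None,fx=5,fy=5,interpolation=cv2.INTER_CUBIC))
cv2.imwrite(f"pics/both6.png",np.hstack(L))
from h import *
from scipy.optimize import least_squares
s=robot.state();print(s['ft_force'])
tcp=s['tool_pos'];tz=s['tcp_rot'][:,2];n0=np.array([-.4539,.0095,.891])
for nm in("scene6","side6"):
    im,w,p,z=cloud(nm)
    v=w-tcp;sx=v@tz;r=np.linalg.norm(v-sx[...,None]*tz,axis=2)
    P=w[(sx>25)&(sx<78)&(r<40)&(im.min(2)>60)]
    def f(q):
        a=tz+np.array([q[0],q[1],0]);a/=np.linalg.norm(a);d=P-tcp-np.array([q[2],q[3],0]);d=d-(d@a)[:,None]*a;return np.linalg.norm(d,axis=1)-29
    q=least_squares(f,[0,0,0,0],loss='soft_l1',f_scale=2).x
    a=tz+np.array([q[0],q[1],0]);a/=np.linalg.norm(a)
    print(nm,len(P),a,"ang",np.degrees(np.arccos(-a@n0)))
    B=w[(im.max(2)<60)&(sx>-45)&(sx<15)&(r<38)];print("lid top s",np.percentile((B-tcp)@tz,[2,5,10,20]))
E
```

```text
t: 19.0
tool_pos: [574.3, -233.5, 227.3]
tcp_rot: [[0.891, -0.02, 0.453], [-0.017, -1.0, -0.01], [0.453, 0.002, -0.892]]
ft_force: [-16.5, 2.6, 18.5]
finger_gap: 62.3
t: 20.0
tool_pos: [574.3, -233.5, 227.3]
tcp_rot: [[0.891, -0.02, 0.453], [-0.017, -1.0, -0.01], [0.453, 0.002, -0.892]]
ft_force: [-14.7, 1.1, 18.2]
finger_gap: 62.4
[-16.08479078   1.76653728  17.83336213]
scene6 221 [ 4.65701525e-01 -9.56572188e-05 -8.84941852e-01] ang 0.9379107339014032
lid top s [-40.6446272  -36.44127079 -35.41474307 -33.57771749]
side6 212 [ 0.45271148 -0.01630985 -0.89150788] ang 0.41151285795730114
lid top s [-36.34332436 -35.34495575 -34.41571782 -33.34642683]
```

View pics/both6.png

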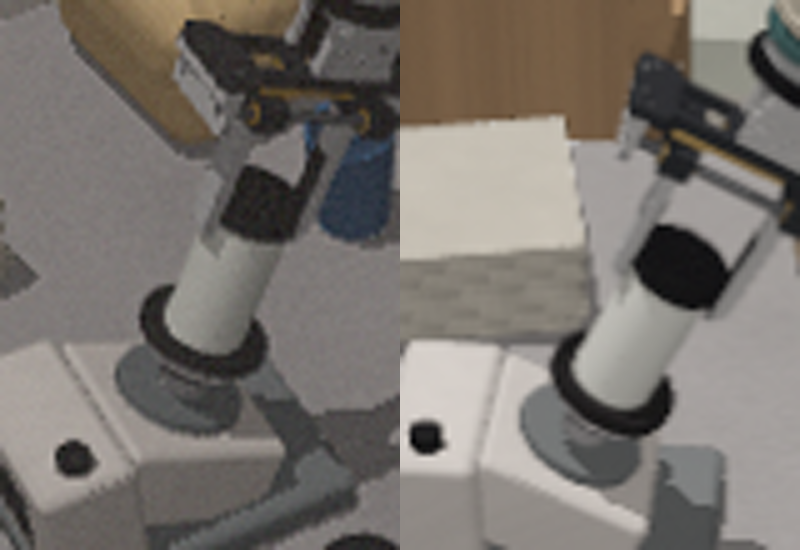

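The pad is fully down: its head sits about 18 mm lower in both views, the jar is square to under 1°, and the force is steady. I'll hold a little longer, then back off.

```bash
python3 -m jog '{"delta_pos":[[0,0,0],[0,0,0],[0,0,0],[0,0,0],[0,0,-0.1],[0,0,-0.1],[0,0,-0.2],[0,0,-0.2],[0,0,-0.3],[0,0,-0.4]],"dr":[[0,0,0],[0,0,0],[0,0,0],[0,0,0],[0,0,0],[0,0,0],[0,0,0],[0,0,0],[0,0,0],[0,0,0]],"gripper":[-1,-1,-1,-1,-1,-1,-1,-1,-1,-1]}';python3 -m jog '{"delta_pos":[[0,0,-0.4],[0,0,-0.5],[0,0,-0.6],[0,0,-0.8],[0,0,-1],[0,0,-1],[0,0,-1],[0,0,-0.7],[0,0,-0.4],[0,0,0]],"dr":[[0,0,0],[0,0,0],[0,0,0],[0,0,0],[0,0,0],[0,0,0],[0,0,0],[0,0,0],[0,0,0],[0,0,0]],"gripper":[-1,-1,-1,-1,-1,-1,-1,-1,-1,-1]}';python3 -m jog '{"delta_pos":[[0,0,0],[0,0,0],[0,0,0],[0,0,0],[0,0,0],[0,0,0],[0,0,0],[0,0,0],[0,0,0],[0,0,0]],"dr":[[0,-0.03,0],[0,-0.05,0],[0,-0.06,0],[0,-0.07,0],[0,-0.07,0],[0,-0.07,0],[0,-0.06,0],[0,-0.04,0],[0,-0.02,0],[0,0,0]],"gripper":[-1,-1,-1,-1,-1,-1,-1,-1,-1,-1]}'
```

```text
t: 21.1
tool_pos: [569.1, -233.0, 237.6]
tcp_rot: [[0.891, -0.019, 0.453], [-0.017, -1.0, -0.009], [0.453, -0.0, -0.892]]
ft_force: [-3.4, -0.0, 1.1]
finger_gap: 62.0
t: 22.1
tool_pos: [540.1, -232.8, 295.2]
tcp_rot: [[0.891, -0.02, 0.454], [-0.017, -1.0, -0.01], [0.454, 0.001, -0.891]]
ft_force: [-0.6, -0.7, -4.0]
finger_gap: 62.1
t: 23.1
tool_pos: [541.0, -232.1, 293.8]
tcp_rot: [[1.0, -0.018, 0.0], [-0.018, -1.0, 0.001], [0.0, -0.001, -1.0]]
ft_force: [-0.8, 0.6, -4.3]
finger_gap: 62.0
```

```bash
python3 -m jog '{"delta_pos":[[0.2,-0.3,0],[0.2,-0.7,0],[0.2,-1.1,0],[0.2,-1.5,0],[0.2,-1.8,0],[0.2,-2,0],[0.2,-2,0],[0.2,-2,0],[0.2,-2,0],[0.2,-2,0]],"dr":[[0,0,0],[0,0,0],[0,0,0],[0,0,0],[0,0,0],[0,0,0],[0,0,0],[0,0,0],[0,0,0],[0,0,0]],"gripper":[-1,-1,-1,-1,-1,-1,-1,-1,-1,-1]}';python3 -m jog '{"delta_pos":[[0.3,-2,0],[0.3,-2,0],[0.3,-2,0],[0.3,-2,0],[0.3,-2,0],[0.3,-2,0],[0.3,-2,0],[0.3,-2,0],[0.3,-2,0],[0.3,-2,0]],"dr":[[0,0,0],[0,0,0],[0,0,0],[0,0,0],[0,0,0],[0,0,0],[0,0,0],[0,0,0],[0,0,0],[0,0,0]],"gripper":[-1,-1,-1,-1,-1,-1,-1,-1,-1,-1]}';python3 -m jog '{"delta_pos":[[0.2,-2,0],[0.2,-2,0],[0.2,-2,0],[0.2,-1.8,0],[0.2,-1.5,0],[0.2,-1.2,0],[0.2,-0.8,0],[0.2,-0.5,0],[0.2,-0.3,0],[0,-0.1,0]],"dr":[[0,0,0],[0,0,0],[0,0,0],[0,0,0],[0,0,0],[0,0,0],[0,0,0],[0,0,0],[0,0,0],[0,0,0]],"gripper":[-1,-1,-1,-1,-1,-1,-1,-1,-1,-1]}'
```

```text
t: 24.1
tool_pos: [562.9, -76.3, 294.9]
tcp_rot: [[1.0, -0.018, 0.001], [-0.018, -1.0, 0.001], [0.001, -0.001, -1.0]]
ft_force: [0.6, -0.0, -3.6]
finger_gap: 62.1
t: 25.1
tool_pos: [596.2, 123.0, 294.8]
tcp_rot: [[1.0, -0.018, 0.0], [-0.018, -1.0, 0.001], [0.0, -0.001, -1.0]]
ft_force: [0.3, -0.6, -4.1]
finger_gap: 61.9
t: 26.1
tool_pos: [617.6, 241.7, 294.4]
tcp_rot: [[1.0, -0.02, 0.0], [-0.02, -1.0, -0.0], [0.0, 0.0, -1.0]]
ft_force: [-0.3, 0.6, -3.9]
finger_gap: 62.5
```

```bash
python3 -m jog '{"delta_pos":[[0,0,0.5],[0,0,1.2],[0,0,2],[0,0,2],[0,0,2],[0,0,2],[0,0,1.6],[0,0,1],[0,0,0.4],[0,0,0]],"dr":[[0,0,0],[0,0,0],[0,0,0],[0,0,0],[0,0,0],[0,0,0],[0,0,0],[0,0,0],[0,0,0],[0,0,0]],"gripper":[-1,-1,-1,-1,-1,-1,-1,-1,-1,-1]}'
python3 - <<'E'
from workcell import robot
import cv2,numpy as np
L=[]
for n in("scene","side"):
    im,d=robot.grab_frame(n)
    a,b=(220,175) if n=="scene" else (170,175)
    L.append(cv2.resize(im[b:b+130,a:a+90],None,fx=4,fy=4,interpolation=cv2.INTER_CUBIC))
cv2.imwrite(f"pics/both7.png",np.hstack(L))
E
```

```text
t: 27.1
tool_pos: [617.0, 241.8, 167.0]
tcp_rot: [[1.0, -0.019, -0.001], [-0.019, -1.0, -0.0], [-0.001, 0.0, -1.0]]
ft_force: [-0.5, 0.5, -4.3]
finger_gap: 62.0
```

View pics/both7.png

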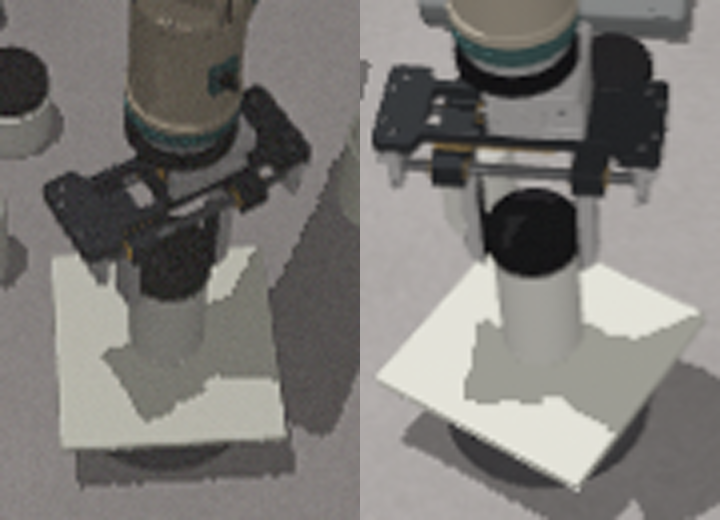

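The jar hangs upright over the middle of the bat. I'll lower it about 10 mm gently until it touches.

```bash
python3 -m jog '{"delta_pos":[[0,0,0.2],[0,0,0.2],[0,0,0.1],[0,0,0.1],[0,0,0.1],[0,0,0.1],[0,0,0.1],[0,0,0]],"dr":[[0,0,0],[0,0,0],[0,0,0],[0,0,0],[0,0,0],[0,0,0],[0,0,0],[0,0,0]],"gripper":[-1,-1,-1,-1,-1,-1,-1,-1]}';python3 -m jog '{"delta_pos":[[0,0,0.05],[0,0,0]],"dr":[[0,0,0],[0,0,0]],"gripper":[-1,-1]}'
```

```text
t: 28.0
tool_pos: [617.1, 242.1, 158.3]
tcp_rot: [[1.0, -0.019, -0.0], [-0.019, -1.0, -0.0], [-0.0, 0.0, -1.0]]
ft_force: [0.1, -0.5, -3.0]
finger_gap: 62.1
t: 28.2
tool_pos: [617.2, 242.1, 158.0]
tcp_rot: [[1.0, -0.019, 0.0], [-0.019, -1.0, -0.0], [0.0, 0.0, -1.0]]
ft_force: [0.0, -0.7, -3.6]
finger_gap: 62.2
```

```bash
python3 -m jog '{"delta_pos":[[0,0,0.1],[0,0,0]],"dr":[[0,0,0],[0,0,0]],"gripper":[-1,-1]}';python3 -m jog '{"delta_pos":[[0,0,0.05],[0,0,0]],"dr":[[0,0,0],[0,0,0]],"gripper":[-1,-1]}'
```

```text
t: 28.4
tool_pos: [617.3, 242.2, 157.2]
tcp_rot: [[1.0, -0.019, 0.0], [-0.019, -1.0, 0.0], [0.0, -0.0, -1.0]]
ft_force: [-0.9, -1.7, -2.4]
finger_gap: 62.1
t: 28.6
tool_pos: [617.3, 242.4, 157.2]
tcp_rot: [[1.0, -0.019, 0.001], [-0.019, -1.0, 0.0], [0.001, -0.0, -1.0]]
ft_force: [-0.9, -0.1, 0.9]
finger_gap: 62.3
```

The bat now carries the jar (the wrist force has gone from −4 N to about +1 N). Release and rise.

```bash
python3 -m jog '{"delta_pos":[[0,0,0],[0,0,0],[0,0,0],[0,0,0],[0,0,0],[0,0,0],[0,0,0],[0,0,0],[0,0,-0.3],[0,0,-0.7]],"dr":[[0,0,0],[0,0,0],[0,0,0],[0,0,0],[0,0,0],[0,0,0],[0,0,0],[0,0,0],[0,0,0],[0,0,0]],"gripper":[1,1,1,1,1,1,1,1,1,1]}';python3 -m jog '{"delta_pos":[[0,0,-1],[0,0,-1.5],[0,0,-2],[0,0,-2],[0,0,-2],[0,0,-2],[0,0,-2],[0,0,-1],[0,0,-0.5],[0,0,0]],"dr":[[0,0,0],[0,0,0],[0,0,0],[0,0,0],[0,0,0],[0,0,0],[0,0,0],[0,0,0],[0,0,0],[0,0,0]],"gripper":[1,1,1,1,1,1,1,1,1,1]}'
python3 - <<'E'
from workcell import robot
import cv2,numpy as np
for n in("scene","side"):
    m=robot.camera_model(n)
    im,d=robot.grab_frame(n);cv2.imwrite(f"pics/{n}8.png",im);np.savez(f"pics/{n}8.npz",im=im,d=d,**{k:np.array(v) for k,v in m.items()})
from h import *
np.set_printoptions(precision=1,suppress=True)
for n in("scene8","side8"):
    im,w,p,z=cloud(n)
    near=(np.hypot(w[...,0]-618,w[...,1]-243)<50)
    T=w[near&(w[...,2]>183)&(w[...,2]<200)&(im.max(2)<80)];print(n,"lid",(T.min(0)+T.max(0))/2,np.ptp(T,0),np.median(T,0))
    B=w[near&(w[...,2]>80)&(w[...,2]<165)&(im.min(2)>60)]
    for lo in(80,100,120,140):
        q=B[(B[:,2]>lo)&(B[:,2]<lo+20)];print("  body",lo,np.median(q[:,:2],0),len(q))
    P=w[(w[...,0]>540)&(w[...,0]<660)&(w[...,1]>-300)&(w[...,1]<-170)&(w[...,2]>128)&(im.max(2)<60)];print("pad",np.median(P,0))
E
```

```text
t: 29.6
tool_pos: [616.8, 241.9, 166.4]
tcp_rot: [[1.0, -0.019, -0.001], [-0.019, -1.0, -0.001], [-0.001, 0.001, -1.0]]
ft_force: [0.8, 0.5, -0.3]
finger_gap: 93.8
t: 30.6
tool_pos: [617.3, 242.2, 307.2]
tcp_rot: [[1.0, -0.019, 0.001], [-0.019, -1.0, 0.0], [0.001, -0.0, -1.0]]
ft_force: [-0.0, -0.3, -0.3]
finger_gap: 94.1
scene8 lid [618.1 241.6 190.7] [61.8 63.6 15.5] [618.5 243.2 189.9]
  body 80 [634.  262.7] 63
  body 100 [633.3 264. ] 64
  body 120 [634.4 261.8] 70
  body 140 [631.6 264.7] 58
pad [ 606.7 -232.2  164.7]
side8 lid [617.5 243.2 188.5] [59.7 63.4 10.8] [617.5 245.3 188.9]
  body 80 [612.  266.9] 83
  body 100 [610.9 266.6] 88
  body 120 [611.5 265.9] 102
  body 140 [611.3 265.9] 101
pad [ 605.2 -229.1  165.1]
```

View pics/side8.png

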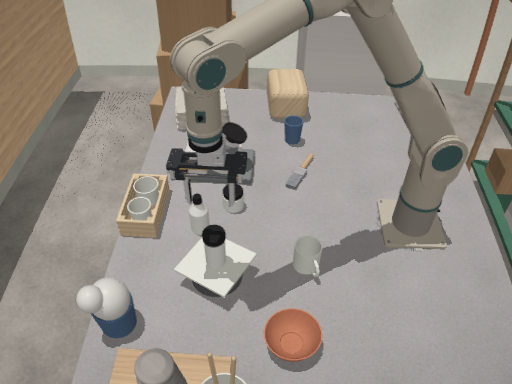

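View pics/scene8.png

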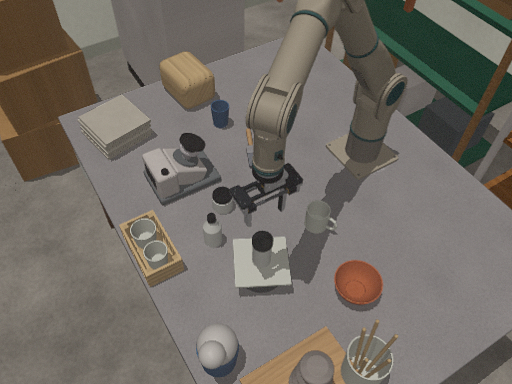

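The jar stands upright in the middle of the bat: side (214,250), scene (262,250). The pad has sprung back, the bystanders are where they were, and the gripper is clear at z 307.

Run:
```python
from workcell import robot
print(robot.sign_off())
```

```text
the job is handed in; nothing more can be done
None
```

The jar was pressed square onto the mixer pad, held fully down for over two seconds, and now stands upright in the middle of the bat. I handed the job in at about 31 s of the 67 s allowed. The sign-off gives no verdict, so what follows is from my own checks.

- **Grasp:** My first grip, at mid-height, did not work. The straight fingers closed on the wider lid (62 mm opening instead of 58 mm) and missed the body. I opened, rose and gripped the lid with the pads instead, and the jar hung straight. This is far from the balance point. I kept the jaws in the plane of the slope so the jar would not swing.
- **Pressing:** I felt contact at about 4 N and pressed in about 1 mm per step to the hard stop. It held there for about 2.4 s with about 26 N on the jar, against the 60 N limit. In both camera views the jar was within 1° of the pad's axis, and it had not slipped in the fingers. Pad travel was not reported. I judged it from the tool stopping, the jump in force and the pad looking lower in the pictures.
- **Placing:** After release, the lid centre measured within about 2 mm of the bat's centre (618, 243). Its top was about 190 mm up, as it should be for a jar standing on the bat. The axis looked vertical.
- **Pad and surroundings:** The pad was back at its starting height. No bystander had visibly moved, which I judged by eye and did not measure. The gripper was open, about 117 mm above the jar.

The camera estimates of positions differed from each other by 2–3 mm, which did not affect the result.

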